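Re-index the sharpening slide to the grinding wheel

TASK

The carriage of the sharpening slide is locked at the middle of its rail; reset it to the end of the rail that is beside the grinding wheel, not the end beside the flat honing block. Pull the carriage's black T-handled plunger straight up and turn it about 60 degrees, either way, so that it stays out, and with it still out slide the carriage all the way to that end. Then turn the handle back square across the rail so that the plunger drops fully home and locks the carriage there.

Things in the scene. Friction and masses are not known exactly. Their poses are not given: they have to be found in the camera images.
- rail: The slide's bed, fixed to the bench: a straight grey metal bar 345 mm long (its y axis), 60 mm wide (x), 32 mm high, a 14 mm high dark stop block on each end. Origin at the centre of its underside. Its top has three slots 24 mm long (y), 16 mm wide, centred on y = -110, 0 and 110 mm, in which the plunger's 10 mm pin locks with 7 mm of play either way.
- carriage: Grey block 64 mm long (y), top 55 mm above the bench, that slides along the rail's y by about 2 N when unlocked. Origin on the rail's top face (32 mm up) under the handle's axis; axes as the rail's. Starts at the middle slot; stops by itself 116 mm either way, its pin then still over the end slot. A steel V pocket, 77 mm above the bench, stands 44 to 73 mm out on its +x side.
- handle: Black plunger T-bar 62 (its x) x 14 (y) x 20 mm high on the carriage. Origin: bar's centre. Locked: 100 mm above the bench, x along the rail's x; 25 mm free below the bar. Spring 4 to 8 N down; lifts 20 mm at most. Lifted 11 mm or more (15 is good) it turns 97 deg either way; over 20 deg off square it stays 11 mm up; within 15 deg it drops: home over a slot, else the pin stops 9 mm up.
- grinder: Upright grey stone wheel, 125 mm diameter, 30 mm thick, on a blue housing 150 x 85 x 60 mm; 153 mm high over all. Origin at the centre of its underside. Fixed beyond one end of the rail, about 275 mm from the rail's centre; the sign of its y in the rail's frame tells the wanted end. A flat honing block (170 x 80 x 40 mm, steel plate on wood) lies beyond the other end.
There are look-alikes about, which are no part of the job. Leave any green or white look-alike of the grinder alone.

How it is judged:
By the outcome, as a careful person would: the job done as asked, in the order asked, and still so for the second after the job is handed in, with the robot touching nothing.
It also fails if it takes over 38 s, if anything falls off the work surface, if the arm or the gripper's body presses on something with over 40 N, if the wrist force passes 120 N, or if a joint passes its speed limit or range.

ROBOT

A 6-joint arm with a two-finger parallel gripper is mounted at the origin on the work surface. World frame = base frame: x ahead of the robot, y to its left, z up, the work surface at z = 0. Lengths are in m, angles in rad, forces in N, time in s.
With the tool pointing down it reaches from about 0.325 to 0.925 m from the base axis. Payload 3.1 kg.
Tool frame: the origin (TCP) lies at the very end of the fingers, on their centre line; the grasp point (between the pads) lies 19 mm behind it (tcp_to_grasp is the distance from the TCP to the grasp point, in m); z points along the fingers, y is the line along which they close (so a half turn about z gives the same grasp; the last joint's range is limited). The gripper opens to 85 mm and grips with 20 to 120 N. Pads are 22 mm wide; open, the fingers measure 114 mm over their backs; the gripper's body (76 mm by 85 mm) begins 54 mm behind the grasp point. The pads swing forward as they close: fully open they stand 13 mm farther back than shut.
Start: joints at [-1.266, 0.217, 1.613, -0, 1.311, -0.112], TCP at [0.253, -0.571, 0.231] pointing down, gripper open.
Joint ranges: [-2.75, 2.75], [-0.78, 2.1], [0.31, 2.55], [-1.13, 4.27], [0.13, 2.63], [-2.58, 2.58]. Speed limits (rad/s): [2.79, 2.79, 3.14, 3.14, 3.14, 3.14].

INTERFACE

Orientations are given as a unit quaternion [x, y, z, w].
In Python, from bench import observe, grab_frame, job_done, tcp_to_grasp gives the robot as it stands.
- The arm moves only by the tool send_rows, never from a script. Its arguments are lists of equal length, an entry for each row: "gripper": the closure, from 0 (fully open) to 1 (shut); "xyz": the shift along the tool's x, y, z normalised to -1 to 1, where 1 is 2.5 cm, a list of three; "turn": the turn, a rotation vector about the tool's x, y, z normalised to -1 to 1, where 1 is 2 pi rad, a list of three. In form: {"gripper": [gripper, ...], "xyz": [[x, y, z], ...], "turn": [[wx, wy, wz], ...]}. A call has 1 to 5 rows; each row shifts and turns the commanded pose from where the row before left it, along the tool's axes as they then stand; what a row does not reach is not made up. A row lasts 1/12 s, in which the tool goes at most 41.7 mm and 7.16 degrees, less where a joint would pass 70% of its speed; a pose out of reach is approached as far as the arm can. A call with a number of a shift or a turn outside -1 to 1 is refused whole. A call with a gripper value outside its range is refused whole. The fingers move at their own pace and stop on an object; the grip force is fixed at half the most. Time passes only in rows, so rows that do not move let the fingers close. It gives the time, the measured TCP pose, the force, the opening and the grip force at its end, in the units of the state.
- observe(): the state, without advancing time (a new reading comes with each control period).
- grab_frame(name): name is "scene" or "top" or "wrist"; returns a dict with "pixels" (480x640x3 uint8, red, green, blue), "range_z" (480x640 float32, m along the optical axis (not along the pixel's ray), 0 where there is no reading), "mtx" (3x3 intrinsics, pixels), "eye" and "attitude" of the camera in the world. Camera axes: x right, y down, z forward; pixel columns grow to the right and rows downward; lengths in m; the calibration is good to about 2 mm. A picture is of the moment at which its call begins.
- job_done(): hands the job in; it is judged then, once.
The state is a dict: "time_s": time; "joints": joint angles; "qvel": joint speeds; "effort": joint torques, N m; "tcp_pos": TCP position; "tool_rot": TCP orientation; "contact_force": force on the tool from outside, world axes, zero at the start; "moment": the same for the moment, N m; "finger_gap": opening from 0.0 (shut) to 1.0 (fully open); "finger_force": force on a finger pad.
Only numpy, scipy, OpenCV 4.12 (cv2) and the standard library are available. Lean on these libraries where they do the work, as an engineer would, in place of code of your own. Each camera call takes 0.05 s, during which the arm holds its last target. There are 200 camera calls.

## Working session

There is one attempt and no reset: what is moved stays moved. The work goes in short steps, Python scripts to look and compute and a tool call to move; the robot and the scene stay as the last step left them, time stands still between calls to the robot, and variables do not carry over. Pictures are saved under pics/ and viewed, at most 10 in all, crops included, and the job is handed in when it is done.

Besides the shell and the picture viewer there is one more tool, called as name(argument=value, ...) on one line, values as JSON. send_rows: Moves the arm, as the interface text tells. Scaled input: -1 to 1 covers 2.5 cm each way for a shift and 2 pi rad each way for a turn. Its arguments: {"type":"object","properties":{"gripper":{"type":"array","items":{"type":"number"}},"xyz":{"type":"array","items":{"type":"array","items":{"type":"number"}}},"turn":{"type":"array","items":{"type":"array","items":{"type":"number"}}}},"required":["gripper","xyz","turn"]}

```bash
mkdir -p pics && cat > h.py <<'E'
import numpy as np, cv2
from bench import *
from scipy.spatial.transform import Rotation as R
def att(f):
    a=np.array(f["attitude"],float)
    return a if a.shape==(3,3) else R.from_quat(a).as_matrix()
def world(f):
    z=f["range_z"];K=np.array(f["mtx"]);v,u=np.mgrid[0:480,0:640]
    c=np.stack([(u-K[0,2])/K[0,0]*z,(v-K[1,2])/K[1,1]*z,z],-1)
    return c@att(f).T+np.array(f["eye"])
def save(f,n): cv2.imwrite("pics/"+n,cv2.cvtColor(f["pixels"],cv2.COLOR_RGB2BGR))
E
python3 - <<'E'
from h import *
for n in("top","scene"):
    f=grab_frame(n);save(f,n+"0.png");np.savez(n+"0.npz",**f);print(n,f["eye"],f["attitude"],f["mtx"])
print(observe(),tcp_to_grasp)
E
```

```text
top [0.37666592 0.14804372 1.05495974] [-0.70628464  0.70665075 -0.03420682  0.02523124] [[481.23543255   0.         325.75976097]
 [  0.         481.23543255 246.32975831]
 [  0.           0.           1.        ]]
scene [1.39902509 0.21267894 0.91686926] [ 0.63043637  0.65737272 -0.30320733 -0.2801364 ] [[512.58102979   0.         319.84560502]
 [  0.         512.58102979 243.16779014]
 [  0.           0.           1.        ]]
{'time_s': 0.1, 'joints': array([-1.26617591e+00,  2.17689618e-01,  1.61476701e+00, -4.99767130e-05,
        1.31132229e+00, -1.12206357e-01]), 'qvel': array([-7.72192646e-05, -3.11702860e-03, -3.92158104e-03, -1.33165565e-03,
        6.05383689e-04,  1.97887877e-05]), 'effort': array([-1.46917497e-03, -3.98077977e+01, -3.04970920e+01, -1.55069956e-04,
        4.30398155e-03, -2.29751731e-05]), 'tcp_pos': array([ 0.25281897, -0.57077815,  0.23009558]), 'tool_rot': array([ 9.78358512e-01,  2.06914058e-01, -1.29038190e-04, -1.08575941e-03]), 'contact_force': array([ 0.93797095, -0.50269913,  0.201583  ]), 'moment': array([0.05378038, 0.05226505, 0.00442811]), 'finger_force': 0.0, 'finger_gap': 1.0014866681330967} 0.0187
```

View pics/top0.png

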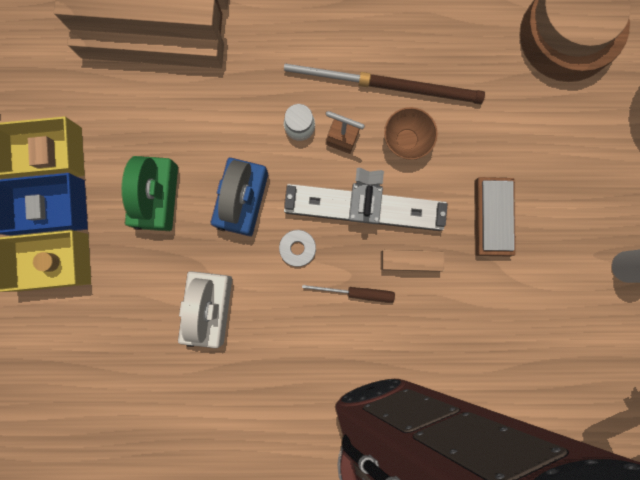

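View pics/scene0.png

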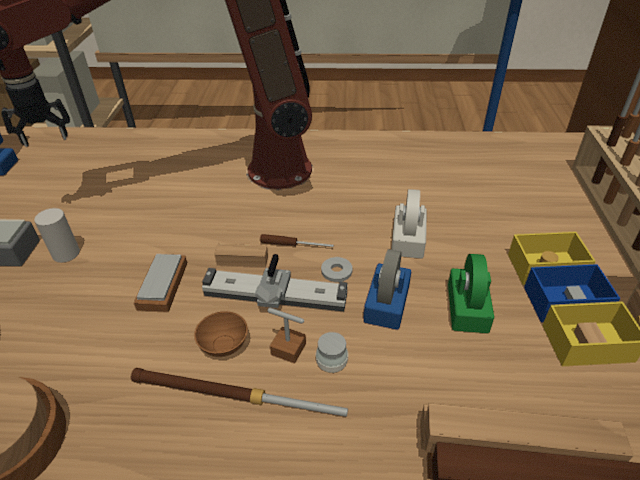

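The top view shows the rail from about (287,200) to (445,215), with the carriage's handle at (368,200). The blue grinder at (240,195) is off the left end and the honing block at (495,216) off the right, so the wanted end is on the left. The scene view agrees.

```bash
python3 - <<'E'
from h import *
f=dict(np.load("top0.npz"));W=world(f);p=f["pixels"].astype(int)
roi=np.zeros((480,640),bool);roi[160:240,275:455]=1
def rect(m,n):
    q=W[m];r=cv2.minAreaRect((q[:,:2]*1000).astype(np.float32));print(n,m.sum(),"rect",r,"med z",np.median(q[:,2]),"mean",q.mean(0));return q
z=W[...,2]
print("bench z",np.median(z[300:340,300:500]))
rm=roi&(z>.022)&(z<.05); rect(rm,"railish")
hm=roi&(z>.095)&(z<.13)
q=rect(hm,"handle")
print(cv2.boundingRect(hm.astype(np.uint8)))
dark=roi&(p.max(2)<60)&(z>.085);rect(dark,"handle dark")
# end stops
st=roi&(z>.038)&(z<.05)
for s,n in((np.s_[:,280:300],"stopL"),(np.s_[:,430:450],"stopR")):
    m=np.zeros_like(st);m[s]=st[s];rect(m,n)
pk=roi&(z>.068)&(z<.083);rect(pk,"pocket")
b=np.zeros_like(roi);b[150:240,205:270]=1
rect(b&(p[...,2]>p[...,0]+30)&(z>.03),"blue")
for u,v,n in((299,118,"jar"),(343,125,"T"),(345,120,"Tbar"),(298,248,"ring"),(410,260,"wood")):print(n,W[v,u],z[v-20:v+20,u-15:u+15].max())
E
```

```text
bench z 0.0007914797598296275
railish 3584 rect ((553.3609619140625, 50.28651428222656), (345.5301513671875, 81.28559112548828), 84.20587158203125) med z 0.032924654743676784 mean [0.54767448 0.05003423 0.03413153]
handle 229 rect ((549.2481689453125, 52.0396728515625), (14.60397720336914, 62.38728713989258), 84.0079574584961) med z 0.10978461834167941 mean [0.54785794 0.05273919 0.10917704]
(363, 185, 10, 32)
handle dark 180 rect ((472.5453186035156, 87.54124450683594), (26.95453643798828, 225.137939453125), 64.5741958618164) med z 0.11038977856975712 mean [0.54536336 0.05353685 0.12060254]
stopL 211 rect ((566.0038452148438, 212.3937225341797), (20.338205337524414, 53.21263885498047), 84.53885650634766) med z 0.04617088190849539 mean [0.56612668 0.21200466 0.04597077]
stopR 211 rect ((530.876953125, -109.91266632080078), (21.15894317626953, 50.07086181640625), 82.86443328857422) med z 0.04637463052394253 mean [ 0.53037849 -0.1095476   0.04595279]
pocket 215 rect ((577.2330932617188, 48.52073669433594), (57.18070602416992, 87.17992401123047), 84.03326416015625) med z 0.07369241234141788 mean [0.6030311  0.04667785 0.07355293]
blue 1363 rect ((521.4293823242188, 238.357666015625), (301.90179443359375, 159.08348083496094), 59.745365142822266) med z 0.06042216961421221 mean [0.5549897  0.30528734 0.06735471]
jar [0.7336654  0.19183398 0.06009769] 1.0549597381993785
T [0.70675406 0.10025803 0.09498594] 1.0549597381993785
Tbar [0.70868403 0.09742518 0.11918291] 1.0549597381993785
ring [ 0.46197847  0.19566061 -0.00101451] 1.0549597381993785
wood [ 0.43306144 -0.04276431  0.04211772] 1.0549597381993785
```

send_rows(gripper=[0, 0, 0, 0, 0], xyz=[[0, 0, 0], [0, 0, 0], [0, 0, 0], [0, 0, 0], [0, 0, 0]], turn=[[0, 0, 0.0167], [0, 0, 0.0167], [0, 0, 0.0167], [0, 0, 0.0167], [0, 0, 0.0167]])

```text
time_s: 0.52
tcp_pos: [0.2529, -0.571, 0.2305]
tool_rot: [0.998, -0.057, -0.0, -0.001]
contact_force: [-0.1, -0.7, 0.1]
finger_gap: 1.001
finger_force: 0.0
```

send_rows(gripper=[0, 0, 0, 0, 0], xyz=[[0.35, -1, 0], [0.35, -1, 0], [0.35, -1, 0], [0.35, -1, 0], [0.35, -1, 0]], turn=[[0, 0, 0], [0, 0, 0], [0, 0, 0], [0, 0, 0], [0, 0, 0]])

```text
time_s: 0.93
tcp_pos: [0.3101, -0.4504, 0.2305]
tool_rot: [0.999, -0.054, -0.0, -0.001]
contact_force: [0.4, 0.2, 0.5]
finger_gap: 1.002
finger_force: 0.0
```

send_rows(gripper=[0, 0, 0, 0, 0], xyz=[[0.35, -1, 0], [0.35, -1, 0], [0.35, -1, 0], [0.35, -1, 0], [0.35, -1, 0]], turn=[[0, 0, 0], [0, 0, 0], [0, 0, 0], [0, 0, 0], [0, 0, 0]])

```text
time_s: 1.35
tcp_pos: [0.367, -0.3308, 0.2308]
tool_rot: [0.999, -0.054, -0.0, -0.0]
contact_force: [0.2, 0.2, -0.3]
finger_gap: 1.002
finger_force: 0.0
```

send_rows(gripper=[0, 0, 0, 0, 0], xyz=[[0.35, -1, 0], [0.35, -1, 0], [0.35, -1, 0], [0.35, -1, 0], [0.35, -1, 0]], turn=[[0, 0, 0], [0, 0, 0], [0, 0, 0], [0, 0, 0], [0, 0, 0]])

```text
time_s: 1.77
tcp_pos: [0.4239, -0.2113, 0.2308]
tool_rot: [0.999, -0.054, -0.0, -0.0]
contact_force: [0.6, 0.2, 0.1]
finger_gap: 0.995
finger_force: 0.0
```

send_rows(gripper=[0, 0, 0, 0, 0], xyz=[[0.35, -1, 0], [0.35, -1, 0], [0.35, -1, 0], [0.35, -1, 0], [0.35, -1, 0]], turn=[[0, 0, 0], [0, 0, 0], [0, 0, 0], [0, 0, 0], [0, 0, 0]])

```text
time_s: 2.18
tcp_pos: [0.4808, -0.0918, 0.2308]
tool_rot: [0.999, -0.054, -0.0, -0.0]
contact_force: [0.4, -0.7, 0.5]
finger_gap: 0.999
finger_force: 0.0
```

send_rows(gripper=[0, 0, 0, 0, 0], xyz=[[0.35, -1, 0.4], [0.35, -1, 0.4], [0.35, -1, 0.4], [0.35, -1, 0.4], [0.35, -1, 0.4]], turn=[[0, 0, 0], [0, 0, 0], [0, 0, 0], [0, 0, 0], [0, 0, 0]])

```text
time_s: 2.6
tcp_pos: [0.5377, 0.0277, 0.1803]
tool_rot: [0.999, -0.054, -0.0, 0.0]
contact_force: [0.4, 0.4, -0.3]
finger_gap: 1.0
finger_force: 0.0
```

send_rows(gripper=[0, 0, 0], xyz=[[0.34, -1, 0.4], [0, 0, 0], [0, 0, 0]], turn=[[0, 0, 0], [0, 0, 0], [0, 0, 0]])

```text
time_s: 2.85
tcp_pos: [0.548, 0.0513, 0.1698]
tool_rot: [0.999, -0.053, -0.002, 0.0]
contact_force: [-0.6, -0.2, -0.4]
finger_gap: 1.001
finger_force: 0.0
```

```bash
python3 - <<'E'
from h import *
f=grab_frame("wrist");save(f,"w1.png");W=world(f);z=W[...,2];s=observe();print(s["tcp_pos"],s["tool_rot"],s["joints"])
near=np.hypot(W[...,0]-.549,W[...,1]-.052)<.06
m=(z>.1)&(z<.116)&near
r=cv2.minAreaRect((W[m][:,:2]*1000).astype(np.float32));print(m.sum(),r,np.median(W[m],0))
E
```

```text
[0.54829298 0.05039767 0.17055506] [ 9.98580474e-01 -5.32548378e-02 -9.28568658e-04  3.10961669e-04] [-3.54899034e-02  1.21669812e-01  1.84251065e+00 -6.36987489e-04
  1.17928017e+00  1.64211018e+00]
2156 ((550.4834594726562, 49.075740814208984), (13.560708999633789, 61.25114059448242), 83.51594543457031) [0.55345207 0.04901869 0.10910259]
```

View pics/w1.png

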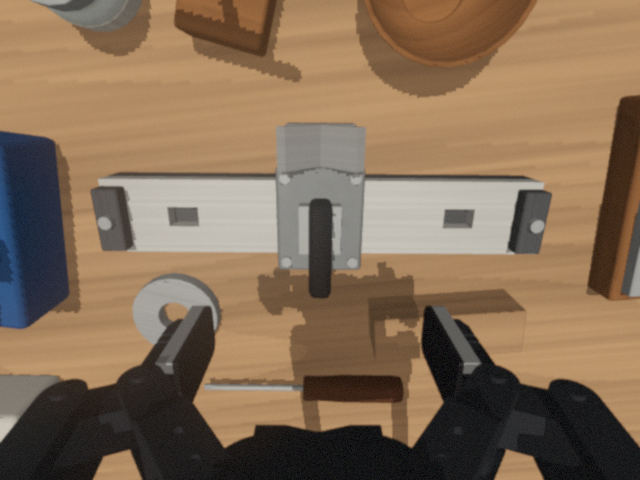

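The wrist view shows the handle at (320,247), centred between the open fingers, square across the rail and with room on both sides. I'll go down and grip it.

send_rows(gripper=[0, 0, 0, 0, 0], xyz=[[0.06, 0, 0.7], [0, 0, 0.7], [0, 0, 0.7], [0, 0, 0.7], [0, 0, 0.7]], turn=[[0, 0, 0], [0, 0, 0], [0, 0, 0], [0, 0, 0], [0, 0, 0]])

```text
time_s: 3.32
tcp_pos: [0.5506, 0.0487, 0.0839]
tool_rot: [0.999, -0.055, 0.001, 0.0]
contact_force: [-0.3, -0.2, 0.4]
finger_gap: 1.0
finger_force: 0.0
```

send_rows(gripper=[0, 0.4, 0.8, 1, 1], xyz=[[0, 0, 0.04], [0, 0, 0], [0, 0, 0], [0, 0, 0], [0, 0, 0]], turn=[[0, 0, 0], [0, 0, 0], [0, 0, 0], [0, 0, 0], [0, 0, 0]])

```text
time_s: 3.73
tcp_pos: [0.5517, 0.0498, 0.0845]
tool_rot: [0.999, -0.054, 0.002, -0.0]
contact_force: [0.4, -0.2, 0.0]
finger_gap: 0.453
finger_force: 0.0
```

send_rows(gripper=[1, 1, 1, 1, 1], xyz=[[0, 0, 0], [0, 0, 0], [0, 0, 0], [0, 0, 0], [0, 0, 0]], turn=[[0, 0, 0], [0, 0, 0], [0, 0, 0], [0, 0, 0], [0, 0, 0]])

```text
time_s: 4.15
tcp_pos: [0.5512, 0.05, 0.0838]
tool_rot: [0.999, -0.054, 0.001, 0.0]
contact_force: [-1.5, -2.0, 6.0]
finger_gap: 0.153
finger_force: 60.0
```

send_rows(gripper=[1, 1, 1, 1, 1], xyz=[[0, 0, -0.2], [0, 0, -0.2], [0, 0, -0.2], [0, 0, 0], [0, 0, 0]], turn=[[0, 0, 0], [0, 0, 0], [0, 0, 0], [0, 0, 0], [0, 0, 0]])

```text
time_s: 4.57
tcp_pos: [0.5507, 0.05, 0.0975]
tool_rot: [0.999, -0.054, 0.001, 0.0]
contact_force: [5.1, -2.6, -8.0]
finger_gap: 0.147
finger_force: 58.4
```

```bash
python3 - <<'E'
from h import *
s=observe();print(s["tcp_pos"],s["contact_force"],s["moment"],s["joints"])
f=grab_frame("scene");p=f["pixels"][240:320,230:310];cv2.imwrite("pics/s2.png",cv2.resize(p[...,::-1],None,fx=6,fy=6))
E
```

```text
[0.55072438 0.0500316  0.09745724] [ 5.0802344  -2.58407663 -7.98580992] [-0.12071388 -0.97377731  0.00624056] [-3.62923036e-02  2.19349694e-01  1.88398257e+00 -7.12239095e-05
  1.03710283e+00  1.64242073e+00]
```

View pics/s2.png

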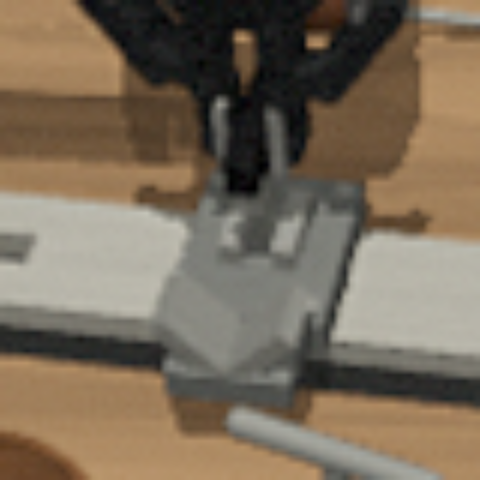

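The handle is held between the pads at about (245,150) in the crop. It has lifted clear, with the plunger's stem showing below the bar. Next I'll turn it.

send_rows(gripper=[1, 1, 1, 1, 1], xyz=[[0, 0, -0.04], [0, 0, 0], [0, 0, 0], [0, 0, 0], [0, 0, 0]], turn=[[0, 0, -0.014], [0, 0, -0.014], [0, 0, -0.014], [0, 0, -0.014], [0, 0, -0.014]])

```text
time_s: 5.03
tcp_pos: [0.5506, 0.0508, 0.0981]
tool_rot: [0.986, 0.167, 0.0, -0.001]
contact_force: [5.8, 1.3, -7.5]
finger_gap: 0.151
finger_force: 58.4
```

send_rows(gripper=[1, 1, 1, 1, 1], xyz=[[0, 0, 0], [0, 0, 0], [0, 0, 0], [0, 0, 0], [0, 0, 0]], turn=[[0, 0, -0.014], [0, 0, -0.014], [0, 0, -0.014], [0, 0, -0.014], [0, 0, -0.014]])

```text
time_s: 5.45
tcp_pos: [0.55, 0.051, 0.0979]
tool_rot: [0.926, 0.378, 0.0, -0.001]
contact_force: [4.9, 1.8, -7.4]
finger_gap: 0.15
finger_force: 58.4
```

send_rows(gripper=[1, 1, 1, 1, 1], xyz=[[0, 0, 0], [0, 0, 0], [0, 0, 0], [0, 0, 0], [0, 0, 0]], turn=[[0, 0, -0.014], [0, 0, -0.014], [0, 0, 0], [0, 0, 0], [0, 0, 0]])

```text
time_s: 5.87
tcp_pos: [0.5497, 0.0506, 0.0981]
tool_rot: [0.89, 0.456, -0.0, -0.001]
contact_force: [3.1, 1.2, -7.2]
finger_gap: 0.152
finger_force: 58.4
```

```bash
python3 - <<'E'
from h import *
s=observe();print(s["tcp_pos"],s["contact_force"],s["moment"],s["joints"],R.from_quat(s["tool_rot"]).as_matrix())
E
```

```text
[0.54974934 0.0505563  0.09814366] [ 3.08709627  1.21389883 -7.16620162] [ 0.320627   -0.66034415  0.00873088] [-3.58435548e-02  2.18092989e-01  1.88398846e+00  8.54658586e-04
  1.04106085e+00  5.88619005e-01] [[ 5.85011926e-01  8.11023261e-01 -1.52206318e-03]
 [ 8.11024651e-01 -5.85011442e-01  7.92573199e-04]
 [-2.47629072e-04 -1.69809553e-03 -9.99998528e-01]]
```

send_rows(gripper=[1, 1, 1, 1, 1], xyz=[[0.2, -0.114, 0], [0.417, -0.237, 0], [0.417, -0.237, 0], [0.417, -0.237, 0], [0.417, -0.237, 0]], turn=[[0, 0, 0], [0, 0, 0], [0, 0, 0], [0, 0, 0], [0, 0, 0]])

```text
time_s: 6.28
tcp_pos: [0.5558, 0.1041, 0.0985]
tool_rot: [0.89, 0.456, -0.001, 0.0]
contact_force: [2.9, -3.3, -8.9]
finger_gap: 0.15
finger_force: 58.5
```

send_rows(gripper=[1, 1, 1, 1, 1], xyz=[[0.417, -0.237, 0], [0.417, -0.237, 0], [0.417, -0.237, 0], [0.2, -0.114, 0], [0, 0, 0]], turn=[[0, 0, 0], [0, 0, 0], [0, 0, 0], [0, 0, 0], [0, 0, 0]])

```text
time_s: 6.7
tcp_pos: [0.5608, 0.1477, 0.0989]
tool_rot: [0.89, 0.457, 0.001, -0.001]
contact_force: [2.7, 0.9, -8.9]
finger_gap: 0.15
finger_force: 58.6
```

```bash
python3 - <<'E'
from h import *
s=observe();t=s["tcp_pos"];d=t-np.array([.5497,.0506,.0981]);print(t,s["contact_force"],s["moment"],s["joints"], d@[.108,.994,0], d@[.994,-.108,0])
E
```

```text
[0.56077337 0.14767918 0.09892372] [ 2.6787297   0.88216579 -8.89721334] [ 0.25058367 -0.61427095  0.03498003] [0.13512165 0.26913341 1.81884771 0.00298959 1.05261695 0.75564803] 0.09769263327724322 0.0005223770887441999
```

send_rows(gripper=[1, 1, 1, 1, 1], xyz=[[0.139, -0.079, 0], [0.139, -0.079, 0], [0.139, -0.079, 0], [0.139, -0.079, 0], [0, 0, 0]], turn=[[0, 0, 0], [0, 0, 0], [0, 0, 0], [0, 0, 0], [0, 0, 0]])

```text
time_s: 7.12
tcp_pos: [0.5624, 0.1615, 0.0988]
tool_rot: [0.89, 0.456, 0.0, -0.0]
contact_force: [3.9, 0.3, -8.5]
finger_gap: 0.152
finger_force: 58.7
```

send_rows(gripper=[1, 1, 1, 1, 1], xyz=[[0.07, -0.04, 0], [0.07, -0.04, 0], [0, 0, 0], [0, 0, 0], [0, 0, 0]], turn=[[0, 0, 0], [0, 0, 0], [0, 0, 0], [0, 0, 0], [0, 0, 0]])

```text
time_s: 7.53
tcp_pos: [0.5627, 0.1651, 0.0989]
tool_rot: [0.89, 0.456, 0.0, -0.0]
contact_force: [3.1, -1.4, -8.1]
finger_gap: 0.151
finger_force: 58.6
```

```bash
python3 - <<'E'
from h import *
s=observe();t=s["tcp_pos"];d=t-np.array([.5497,.0506,.0981]);print(t,s["contact_force"],s["moment"],s["joints"], d@[.108,.994,0], d@[.994,-.108,0])
E
```

```text
[0.56272187 0.16512707 0.09886611] [ 3.10383283 -1.40985628 -8.06572061] [-0.18999484 -0.61835672 -0.00245971] [1.65516850e-01 2.82308152e-01 1.80221417e+00 5.84857786e-04
 1.05678060e+00 7.88513094e-01] 0.11524627192274899 0.0005748148195229735
```

send_rows(gripper=[1, 1, 1, 1, 1], xyz=[[0.05, -0.028, 0], [0.05, -0.028, 0], [0, 0, 0], [0, 0, 0], [0, 0, 0]], turn=[[0, 0, 0], [0, 0, 0], [0, 0, 0], [0, 0, 0], [0, 0, 0]])

```text
time_s: 7.95
tcp_pos: [0.5628, 0.1664, 0.0986]
tool_rot: [0.89, 0.457, -0.001, 0.001]
contact_force: [2.9, -4.5, -8.7]
finger_gap: 0.152
finger_force: 58.7
```

send_rows(gripper=[1, 1, 1, 1, 1], xyz=[[0.05, -0.028, 0], [0.05, -0.028, 0], [0, 0, 0], [0, 0, 0], [0, 0, 0]], turn=[[0, 0, 0], [0, 0, 0], [0, 0, 0], [0, 0, 0], [0, 0, 0]])

```text
time_s: 8.37
tcp_pos: [0.5629, 0.1668, 0.0983]
tool_rot: [0.89, 0.457, -0.002, 0.003]
contact_force: [2.7, -12.0, -7.9]
finger_gap: 0.149
finger_force: 58.8
```

It's against the stop at about 116 mm, with 12 N showing. I'll ease that off, then turn back square.

send_rows(gripper=[1, 1, 1, 1, 1], xyz=[[-0.1, 0.056, 0], [0, 0, 0], [0, 0, 0], [0, 0, 0], [0, 0, 0]], turn=[[0, 0, 0], [0, 0, 0.014], [0, 0, 0.014], [0, 0, 0.014], [0, 0, 0.014]])

```text
time_s: 8.78
tcp_pos: [0.5633, 0.1658, 0.0988]
tool_rot: [0.956, 0.292, -0.0, 0.002]
contact_force: [3.3, -6.0, -8.0]
finger_gap: 0.153
finger_force: 58.8
```

send_rows(gripper=[1, 1, 1, 1, 1], xyz=[[0, 0, 0], [0, 0, 0], [0, 0, 0], [0, 0, 0], [0, 0, 0]], turn=[[0, 0, 0.014], [0, 0, 0.014], [0, 0, 0.014], [0, 0, 0.014], [0, 0, 0.014]])

```text
time_s: 9.2
tcp_pos: [0.5637, 0.1651, 0.0989]
tool_rot: [0.997, 0.076, 0.0, 0.003]
contact_force: [4.7, -8.5, -7.7]
finger_gap: 0.153
finger_force: 58.8
```

send_rows(gripper=[1, 1, 1, 1, 1], xyz=[[0, 0, 0], [0, 0, 0], [0, 0, 0], [0, 0, 0], [0, 0, 0]], turn=[[0, 0, 0.014], [0, 0, 0.014], [0, 0, 0.014], [0, 0, 0], [0, 0, 0]])

```text
time_s: 9.62
tcp_pos: [0.5637, 0.1646, 0.0988]
tool_rot: [0.999, -0.054, 0.001, 0.003]
contact_force: [4.4, -10.1, -8.5]
finger_gap: 0.15
finger_force: 58.9
```

```bash
python3 - <<'E'
from h import *
s=observe();t=s["tcp_pos"];d=t-np.array([.5497,.0506,.0981]);m=R.from_quat(s["tool_rot"]).as_matrix();print(t,s["contact_force"],s["moment"],np.degrees(np.arctan2(m[1,0],m[0,0])), d@[.108,.994,0], d@[.994,-.108,0])
E
```

```text
[0.56370174 0.16460902 0.09882227] [  4.38273264 -10.07114004  -8.49338074] [-1.66711462 -0.820419   -0.01754055] -6.1405725466630905 0.11483715314382865 0.0016047542306557995
```

send_rows(gripper=[1, 1, 1, 1, 1], xyz=[[0, 0.08, 0], [0, 0, 0.2], [0, 0, 0.2], [0, 0, 0.2], [0, 0, 0]], turn=[[0, 0, 0], [0, 0, 0], [0, 0, 0], [0, 0, 0], [0, 0, 0]])

```text
time_s: 10.03
tcp_pos: [0.5638, 0.1643, 0.0845]
tool_rot: [0.999, -0.054, 0.001, 0.001]
contact_force: [2.8, -6.9, -4.0]
finger_gap: 0.15
finger_force: 59.4
```

send_rows(gripper=[1, 1], xyz=[[0, 0, 0], [0, 0, 0]], turn=[[0, 0, 0], [0, 0, 0]])

```text
time_s: 10.2
tcp_pos: [0.5638, 0.1643, 0.0848]
tool_rot: [0.999, -0.054, 0.001, 0.001]
contact_force: [3.2, -5.3, -5.1]
finger_gap: 0.152
finger_force: 59.4
```

send_rows(gripper=[0.6, 0.3, 0, 0, 0], xyz=[[0, 0, 0], [0, 0, 0], [0, 0, 0], [0, 0, 0], [0, 0, 0]], turn=[[0, 0, 0], [0, 0, 0], [0, 0, 0], [0, 0, 0], [0, 0, 0]])

```text
time_s: 10.62
tcp_pos: [0.5629, 0.1664, 0.0845]
tool_rot: [0.999, -0.054, 0.0, -0.0]
contact_force: [0.1, -0.0, 1.0]
finger_gap: 0.853
finger_force: 0.0
```

send_rows(gripper=[0, 0, 0, 0, 0], xyz=[[0, 0, 0], [0, 0, 0], [0, 0, -0.6], [0, 0, -0.9], [0, 0, -0.9]], turn=[[0, 0, 0], [0, 0, 0], [0, 0, 0], [0, 0, 0], [0, 0, 0]])

```text
time_s: 11.03
tcp_pos: [0.5615, 0.1657, 0.1432]
tool_rot: [0.999, -0.054, -0.002, 0.0]
contact_force: [0.4, 0.6, -0.2]
finger_gap: 0.996
finger_force: 0.0
```

send_rows(gripper=[0, 0, 0, 0, 0], xyz=[[0, 0, -0.9], [0, 0, -0.9], [0, 0, -0.5], [0, 0, 0], [0, 0, 0]], turn=[[0, 0, 0], [0, 0, 0], [0, 0, 0], [0, 0, 0], [0, 0, 0]])

```text
time_s: 11.45
tcp_pos: [0.563, 0.1659, 0.2017]
tool_rot: [0.999, -0.054, 0.001, -0.0]
contact_force: [-0.2, 0.8, -0.1]
finger_gap: 1.0
finger_force: 0.0
```

```bash
python3 - <<'E'
from h import *
f=grab_frame("wrist");save(f,"w3.png");W=world(f);z=W[...,2]
near=np.hypot(W[...,0]-.562,W[...,1]-.166)<.05
m=(z>.098)&(z<.13)&near
r=cv2.minAreaRect((W[m][:,:2]*1000).astype(np.float32));print(m.sum(),r,np.median(W[m],0),observe()["tcp_pos"])
c=np.array(r[0])/1000-[.5484,.0512];print("rail y",c@[.108,.994],"x",c@[.994,-.108])
E
```

```text
1704 ((563.46728515625, 163.3499298095703), (13.591913223266602, 60.937496185302734), 83.55316925048828) [0.56624687 0.16325029 0.10903711] [0.56206947 0.16567209 0.20016928]
rail y 0.11310429702758788 x 0.0028646890258789046
```

View pics/w3.png

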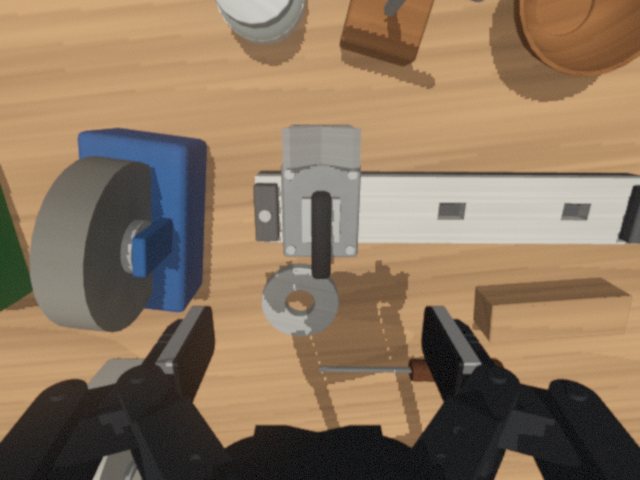

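The wrist view shows the carriage against the stop block at (265,212) beside the blue grinder. The handle at (321,235) is square across the rail, and its top is 109 mm up, the same as when it was locked at the start. The gripper is clear.

```bash
python3 -c "from bench import job_done;print(job_done())"
```

```text
the job is handed in; nothing more can be done
None
```

The job is handed in: the carriage is at the grinder end of the rail, about 115 mm from where it started, with the handle square and the plunger back down at its locked height; I don't have the judge's verdict.

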